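# Post a small carton through the sprung flap of a parcel drop box

## Task

Push the drop box's spring flap open with one finger before the small carton reaches it, and while that finger keeps the flap open, push the carton along the deck and through with the other finger so that it drops into the bin behind. Only push: do not lift the carton, and leave the jar, tape roll, spray bottle and flat carton where they stand. Finish clear of everything, with the flap swung shut again.

Things in the scene. Friction and masses are not known exactly. Their poses are not given: they have to be found in the camera images.
- drop_box: fixed grey box, 380 mm (x) by 240 mm (y). Origin on the bench, in the plane of the shut flap, midway across; +x is the way to push, from deck to bin. Flat deck 100 mm above the bench, x = -200 to +15 mm, ending in a sharp edge. A fence 52 mm high, 12 mm thick crosses the deck at x = 0; its mouth, y = -69 to +85 mm, is shut by the flap. Nothing covers deck, mouth or bin.
- flap (a joint): flap angle in rad: 0 shut, to 1.5 as it swings towards the bin (box's +x), the only way it opens. Aluminium plate 150 mm long, 46 high, 4 thick, lower edge 4 mm above the deck, on an upright hinge at the mouth's +y end; free end at y = -65 mm when shut. A spring shuts it when let go: closing moment 0.04 Nm shut, 0.08 Nm at 1 rad (2 to 3 N at 30 mm from the hinge).
- flap_hinge (a point): point on the flap's hinge axis, halfway up the flap, 125 mm above the bench: at x = 0, y = +85 mm in the box's frame. Its axes are the box's.
- carton_center (a point): centre of the small loose brown carton with a pale tape stripe, 50 x 50 mm, 40 mm high, 80 to 190 g, on the deck before the flap, roughly square to the box; starts 65 to 110 mm before the flap's plane, 5 to 30 mm to the -y side of the box's middle line. It tips off the deck's edge and drops into the bin once its centre is past the edge.
- bin_floor (a point): middle of the bin's floor, 8 mm above the bench, at x = 95, y = 0 mm in the box's frame. The open-topped bin lies beyond the deck's edge: x = 15 to 175 mm, y = -115 to +115 mm, walls level with the deck. Its axes are the box's.
- jar_center (a point): centre of a small loose jar with a black lid, 34 mm across, 45 mm high, standing on the deck near its corner at the robot's end on the -y side (about x = -165, y = -90 mm in the box's frame). Bystander.
- tape_roll: loose brown roll of tape lying flat on the bench, 96 mm across, 48 mm high, origin under its middle. Bystander.
- spray: loose pale bottle standing on the bench, 52 mm across, 130 mm high, origin under its middle. Bystander.
- flat_carton: loose brown carton on the bench, 130 x 90 mm, 50 mm high, origin under its middle. Bystander.
Things that resemble listed ones, but are neither listed nor needed, are in the scene too. What is shaped like the part that bears carton_center but turquoise or yellow is not meant.

How it is judged:
By the outcome, as a careful person would: the job done as asked, in the order asked, and still so for the second after the job is handed in, with the robot touching nothing.
It also fails if it takes over 35 s, if anything falls off the work surface, if the arm or the gripper's body presses on something with over 40 N, if the wrist force passes 120 N, or if a joint passes its speed limit or range.

## Robot

A 6-joint arm with a two-finger parallel gripper is mounted at the origin on the work surface. World frame = base frame: x ahead of the robot, y to its left, z up, the work surface at z = 0. Lengths are in m, angles in rad, forces in N, time in s.
With the tool pointing down it reaches from about 0.3 to 0.875 m from the base axis. Payload 6.4 kg.
Tool frame: the origin (TCP) lies between the finger pads; the fingertips stand 19 mm ahead of it and the grasp point (between the pads) is the TCP; z points along the fingers, y is the direction in which the jaws open and shut (so a half turn about z gives the same grasp; the last joint's range is limited). The gripper opens to 85 mm and grips with 20 to 120 N. Pads are 22 mm wide; open, the fingers measure 114 mm over their backs; the gripper's body (76 mm by 85 mm) begins 54 mm behind the grasp point. The pads swing forward as they close: fully open they stand 13 mm farther back than shut.
Start: joints at [-1.441, 0.181, 1.607, -0, 1.354, -0.206], TCP at [0.189, -0.543, 0.25] pointing down, gripper open.
Joint ranges: [-2.99, 2.99], [-0.89, 2.07], [0.3, 2.58], [-1.14, 4.28], [0, 2.63], [-3.12, 3.12]. Speed limits (rad/s): [2.57, 2.57, 3.01, 3.14, 3.14, 3.14].

## Interface

Orientations are given as a unit quaternion [w, x, y, z].
In Python, from bench import * gives the robot as it stands.
- The arm moves only by the tool apply_moves, never from a script. Its argument "moves" is a list that holds one entry, the list of rows, each a list of 7 numbers: the shift along the tool's x, y, z in cm, then the turn, a rotation vector about the tool's x, y, z in rad, then the opening, from 0 (shut) to 1 (fully open). A call has 1 to 8 rows; each row is the pose to reach, as a shift and turn from the pose commanded when the call began, along the tool's axes at that moment; what a row does not reach only later rows make up. A row lasts 1/10 s, in which the tool goes at most 50 mm and 8.59 degrees, less where a joint would pass 70% of its speed; a pose out of reach is approached as far as the arm can. A call with a gripper value outside its range is refused whole. The fingers move at their own pace and stop on an object; the grip force is fixed at half the most. Time passes only in rows, so rows that repeat a pose let the fingers close. It gives the time, the measured TCP pose, the force and the opening at its end, in the units of the state.
- get_obs(): the state, without advancing time (a new reading comes with each control period).
- camera(name): name is "side" or "top" or "wrist"; returns the picture (384x512x3 uint8, red, green, blue); there is no depth.
- get_calibration(name): a dict with "vertical_fov" (degrees; the focal length in pixels is half the picture's height over the tangent of half this angle, whatever the lens; pixels are square), "cx", "cy" (the principal point, pixels), "R" (3x3) and "t" (3): a world point X has camera coordinates R X + t. Camera axes: x right, y down, z forward; pixel columns grow to the right and rows downward; lengths in m; the calibration is good to about 2 mm. The wrist camera is an equidistant fisheye: a pixel r from the principal point sees the ray r / f radians off the axis. A picture is of the moment at which its call begins: read the wrist's pose just before it. get_calibration takes no time and is no camera call; for the wrist camera it gives the pose at the moment of the call.
- hand_in(): hands the job in, once; it reports no verdict.
The state is a dict: "time_s": time; "q": joint angles; "dq": joint speeds; "joint_efforts": joint torques, N m; "eef_pos": TCP position; "eef_rot": TCP orientation; "wrist_force": force on the tool from outside, world axes, zero at the start; "torque": the same for the moment, N m; "opening": opening from 0.0 (shut) to 1.0 (fully open).
Only numpy, scipy, OpenCV 4.12 (cv2) and the standard library are available. Lean on these libraries where they do the work, as an engineer would, in place of code of your own. Each camera call takes 0.05 s, during which the arm holds its last target. There are 200 camera calls.

## Working session

There is one attempt and no reset: what is moved stays moved. The work goes in short steps, Python scripts to look and compute and a tool call to move; the robot and the scene stay as the last step left them, time stands still between calls to the robot, and variables do not carry over. Pictures are saved under pics/ and viewed, about 8 in all and at most 12, crops included, and the job is handed in when it is done.

Besides the shell and the picture viewer there is one more tool, called in YAML: its name, and indented under it one key for each argument. apply_moves: Moves the arm, as the interface text tells. Its arguments: {"type":"object","properties":{"moves":{"type":"array","items":{"type":"array","items":{"type":"array","items":{"type":"number"}}}}},"required":["moves"]}

```bash
mkdir -p pics; ls; python3 - <<'E'
from bench import *
import cv2
o=get_obs();print(o)
for n in("top","side"):
    im=camera(n);cv2.imwrite(f"pics/{n}0.png",im[...,::-1]);print(get_calibration(n))
E
```

```text
pics
{'time_s': 0.0, 'q': array([-1.44129916e+00,  1.81586884e-01,  1.60796749e+00,  2.65278192e-05,
        1.35382146e+00, -2.06280326e-01]), 'dq': array([-4.61295245e-04,  7.79801269e-04, -3.30736585e-04, -1.45804532e-03,
        6.71017847e-05,  7.16332212e-04]), 'joint_efforts': array([-3.95790323e-05, -4.44869614e+01, -3.51339984e+01, -1.47201390e-04,
        8.96453974e-03, -5.84445900e-06]), 'eef_pos': array([ 0.18943212, -0.54236213,  0.24937794]), 'eef_rot': array([-8.90438734e-04,  9.85939844e-01,  1.67098260e-01,  4.71620668e-05]), 'wrist_force': array([ 0.25177354, -0.08706178, -0.6682404 ]), 'torque': array([-0.00244867,  0.05163855, -0.00391562]), 'opening': 1.0049952769320563}
{'vertical_fov': 56.413667973352574, 'cx': 254.0549619786717, 'cy': 186.3402477909, 'R': array([[ 0.01928034, -0.99980765, -0.00359639],
       [-0.99499718, -0.01883466, -0.09811154],
       [ 0.09802493,  0.00547002, -0.99516893]]), 't': array([-0.01320209,  0.561803  ,  0.98524263])}
{'vertical_fov': 47.51863546352339, 'cx': 254.6862187139936, 'cy': 194.80473078391805, 'R': array([[-0.96426596, -0.26472507, -0.01057373],
       [-0.1842133 ,  0.69861552, -0.69137675],
       [ 0.19041173, -0.66472324, -0.72241704]]), 't': array([0.52728023, 0.14916734, 1.14238013])}
```

View pics/top0.png

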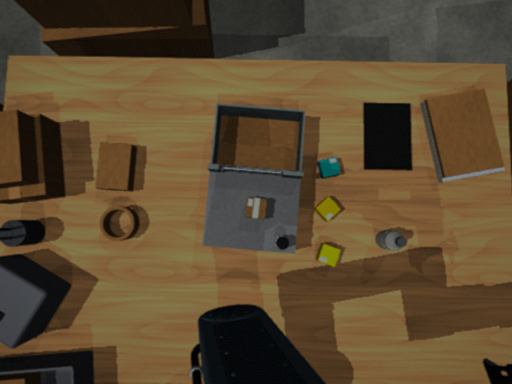

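View pics/side0.png

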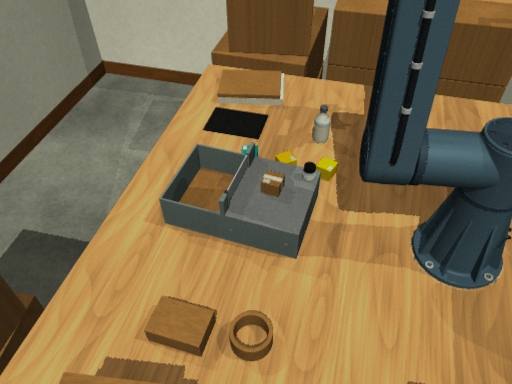

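```bash
python3 - <<'E'
import cv2
a=cv2.imread("pics/top0.png")[95:260,195:325]
b=cv2.imread("pics/side0.png")[140:260,155:325]
cv2.imwrite("pics/topc.png",cv2.resize(cv2.convertScaleAbs(a,alpha=1.8),None,fx=3.6,fy=3.6,interpolation=cv2.INTER_CUBIC))
cv2.imwrite("pics/sidec.png",cv2.resize(cv2.convertScaleAbs(b,alpha=1.5),None,fx=4.5,fy=4.5,interpolation=cv2.INTER_CUBIC))
E
```

```text
(no output)
```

View pics/topc.png

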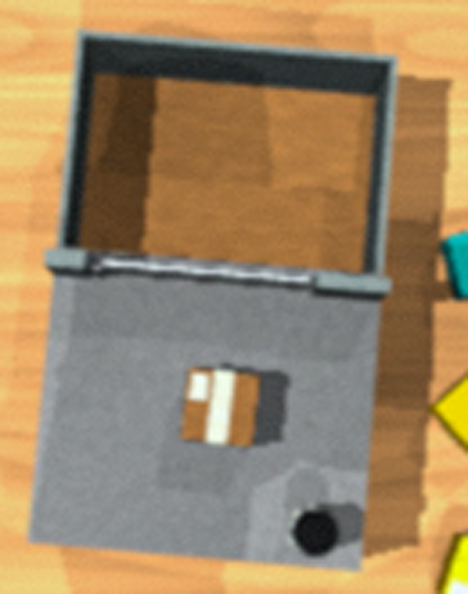

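View pics/sidec.png

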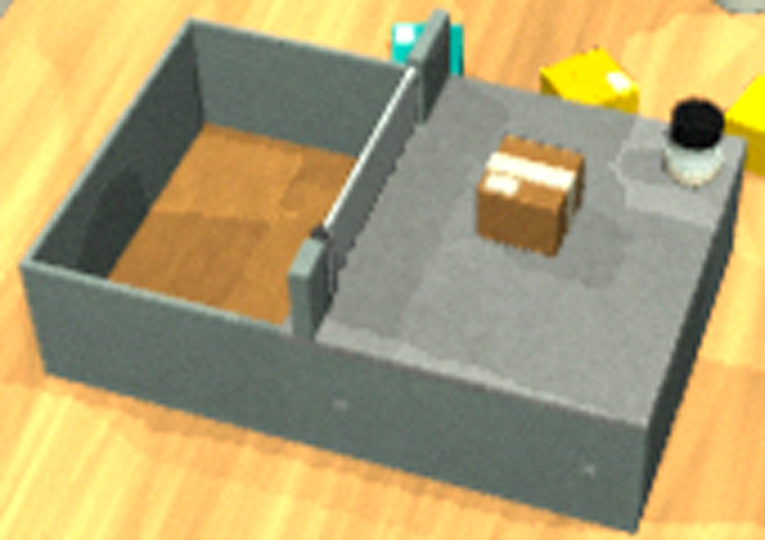

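```bash
cat >h.py <<'E'
import numpy as np
from bench import *
def ray(n,px,z):
    c=get_calibration(n);f=192/np.tan(np.radians(c["vertical_fov"])/2)
    px=np.atleast_2d(px).astype(float)
    d=np.c_[(px[:,0]-c["cx"])/f,(px[:,1]-c["cy"])/f,np.ones(len(px))]@c["R"]
    C=-c["R"].T@c["t"];return C+d*((z-C[2])/d[:,2])[:,None]
E
python3 - <<'E'
from h import *
import cv2
T=lambda p:(np.array(p)+.5)/3.6-.5+[195,95]
S=lambda p:(np.array(p)+.5)/4.5-.5+[155,140]
box=np.array([[-.2,.12],[-.2,-.12],[.18,.12],[.18,-.12]])
W1=ray("top",T([[30,542],[361,570],[82,33],[396,58]]),.1)[:,:2]
W2=ray("side",S([[643,425],[747,140],[23,264],[192,20]]),.1)[:,:2]
def fit(A,B):
    a=A-A.mean(0);b=B-B.mean(0)
    th=np.arctan2((a[:,0]*b[:,1]-a[:,1]*b[:,0]).sum(),(a*b).sum())
    R=np.array([[np.cos(th),-np.sin(th)],[np.sin(th),np.cos(th)]])
    t=B.mean(0)-R@A.mean(0);return th,R,t,np.round((B-A@R.T-t)*1e3,1)
for W in(W1,W2,(W1+W2)/2):
    th,R,t,r=fit(box,W);print(th,t,r.tolist())
def tob(P):return np.round((P[:,:2]-t)@R*1e3,1)
print("carton top",tob(ray("top",T([[187,368],[261,372],[255,446],[181,440]]),.14)).tolist())
print("carton side",tob(ray("side",S([[508,137],[585,150],[562,212],[478,194]]),.14)).tolist())
print("jar top/side",tob(ray("top",T([316,531]),.145)),tob(ray("side",S([697,123]),.145)))
print("fence inner edges z.152",tob(ray("top",T([[48,260],[385,286],[88,262],[314,284]]),.152)).tolist())
E
```

```text
-0.06491512246518152 [ 0.59010786 -0.0056153 ] [[1.1, -0.9], [1.5, 0.9], [-1.6, -2.5], [-1.0, 2.5]]
-0.0657166728669977 [ 0.59093105 -0.0028    ] [[3.2, -1.8], [1.6, 0.3], [-1.6, -1.7], [-3.2, 3.2]]
-0.06531504916875552 [ 0.59051946 -0.00420764] [[2.2, -1.3], [1.5, 0.6], [-1.6, -2.1], [-2.1, 2.9]]
carton top [[-67.6, 15.0], [-66.0, -36.6], [-117.5, -36.6], [-117.7, 14.8]]
carton side [[-69.7, -32.9], [-116.0, -36.6], [-118.1, 16.8], [-68.1, 18.2]]
jar top/side [[-171.8  -82.7]] [[-173.6  -74.7]]
fence inner edges z.152 [[-1.8, 117.1], [-0.3, -116.8], [-0.9, 89.3], [-3.1, -67.8]]
```

```bash
cat >>h.py <<'E'
from scipy.spatial.transform import Rotation as Rn
TH=-.0653;T0=np.array([.5905,-.0042])
RB=np.array([[np.cos(TH),-np.sin(TH)],[np.sin(TH),np.cos(TH)]])
def plan(bx,by,z,yaw=0):
    "shift (cm) and turn in tool axes to box point (mm), tool y along box x"
    o=get_obs();w,x,y,zz=o["eef_rot"];R=Rn.from_quat([x,y,zz,w])
    P=np.r_[T0+RB@(np.array([bx,by])/1e3),z]
    a=TH+yaw;ty=[np.cos(a),np.sin(a),0];tz=[0,0,-1]
    G=Rn.from_matrix(np.c_[np.cross(ty,tz),ty,tz])
    b=RB.T@(o["eef_pos"][:2]-T0)*1e3
    print("t",o["time_s"],"box",b.round(1),"z",o["eef_pos"][2].round(4),"F",o["wrist_force"].round(1))
    print("shift",(R.inv().apply(P-o["eef_pos"])*100).round(2),"turn",(R.inv()*G).as_rotvec().round(4))
E
python3 -c "
from h import *
plan(-82,-10,.25)"
```

```text
t 0.1 box [-365.1 -563.2] z 0.2495 F [ 0.4 -0.4 -0.2]
shift [ 4.766e+01 -3.988e+01  3.000e-02] turn [-0.0012 -0.0012 -1.1697]
```

apply_moves:
  moves:
    - [[47.66,-39.88,0,0,0,-1.17,1],[47.66,-39.88,0,0,0,-1.17,1],[47.66,-39.88,0,0,0,-1.17,1],[47.66,-39.88,0,0,0,-1.17,1],[47.66,-39.88,0,0,0,-1.17,1],[47.66,-39.88,0,0,0,-1.17,1],[47.66,-39.88,0,0,0,-1.17,1],[47.66,-39.88,0,0,0,-1.17,1]]

```text
time_s: 0.9
eef_pos: [0.395, -0.1975, 0.2502]
eef_rot: [0.0, 0.728, 0.686, 0.0]
wrist_force: [1.3, -0.1, -0.2]
opening: 1.005
```

```bash
python3 -c "
from h import *
plan(-82,-10,.25)"
```

```text
t 0.9 box [-182.5 -205.6] z 0.2502 F [ 1.3 -0.1 -0.2]
shift [19.5  10.16  0.02] turn [0.0002 0.0001 0.0057]
```

apply_moves:
  moves:
    - [[18.5,9.5,0,0,0,0.005,1],[18.5,9.5,0,0,0,0.005,1],[18.5,9.5,0,0,0,0.005,1],[18.5,9.5,0,0,0,0.005,1],[18.5,9.5,0,0,0,0.005,1],[18.5,9.5,0,0,0,0.005,1],[18.5,9.5,0,0,0,0.005,1],[18.5,9.5,0,0,0,0.005,1]]

```text
time_s: 1.7
eef_pos: [0.5008, -0.0223, 0.2501]
eef_rot: [-0.0, 0.732, 0.681, -0.0]
wrist_force: [-0.0, 0.7, 0.6]
opening: 0.997
```

```bash
python3 -c "
from h import *
import cv2
plan(-82,-10,.25)
im=camera('wrist');c=get_calibration('wrist');print({k:np.round(v,4).tolist() for k,v in c.items()})
cv2.imwrite('pics/w1.png',cv2.convertScaleAbs(im[...,::-1],alpha=1.5))
"
```

```text
t 1.7 box [-88.3 -23.9] z 0.2501 F [-0.   0.7  0.6]
shift [1.4  0.62 0.01] turn [-0.0005  0.0003 -0.0066]
{'vertical_fov': 65.7065, 'cx': 250.8511, 'cy': 188.0923, 'R': [[0.9973, -0.0738, -0.0001], [-0.0702, -0.9489, 0.3076], [-0.0228, -0.3067, -0.9515]], 't': [-0.4998, -0.0267, 0.385]}
```

View pics/w1.png

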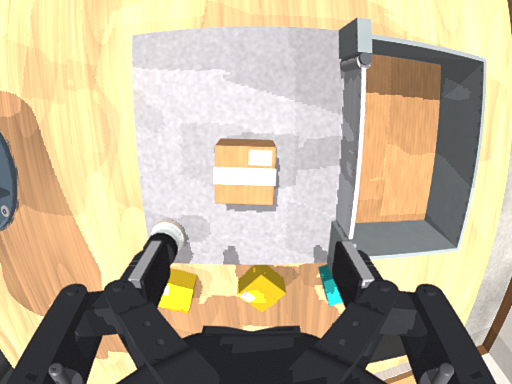

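```bash
cat >>h.py <<'E'
def wray(px,z):
    c=get_calibration("wrist");f=192/np.tan(np.radians(c["vertical_fov"])/2)
    d=np.atleast_2d(px)-[c["cx"],c["cy"]];r=np.hypot(*d.T);a=r/f
    d=np.c_[d/r[:,None]*np.sin(a)[:,None],np.cos(a)]@c["R"]
    C=-c["R"].T@c["t"];P=C+d*((z-C[2])/d[:,2])[:,None]
    return ((P[:,:2]-T0)@RB*1e3).round(1).tolist()
E
python3 -c "
from h import *
print('carton',wray([[215,147],[276,147],[275,206],[215,204]],.14))
print('deck near corners, bin far corners',wray([[133,37],[147,265],[485,61],[459,248]],.1))
print('flap top',wray([[363,68],[353,230]],.15))
plan(-82,-10,.13)"
```

```text
carton [[-118.1, 13.5], [-69.2, 13.0], [-69.3, -37.5], [-120.1, -35.3]]
deck near corners, bin far corners [[-200.3, 117.4], [-208.7, -125.3], [177.2, 114.9], [178.3, -117.9]]
flap top [[-2.1, 78.6], [-0.7, -57.4]]
t 1.75 box [-88.3 -24. ] z 0.2502 F [-0.3 -0.7 -1.5]
shift [ 1.4   0.62 12.02] turn [-0.0002  0.0002 -0.0069]
```

apply_moves:
  moves:
    - [[1.3,0.42,0,0,0,-0.007,1],[1.3,0.42,0,0,0,-0.007,1],[1.3,0.42,4,0,0,-0.007,1],[1.3,0.42,7,0,0,-0.007,1],[1.3,0.42,7,0,0,-0.007,1],[1.3,0.42,7,0,0,-0.007,1]]

```text
time_s: 2.35
eef_pos: [0.5065, -0.0084, 0.1806]
eef_rot: [-0.0, 0.729, 0.684, -0.0]
wrist_force: [-0.7, -0.2, -0.1]
opening: 1.0
```

```bash
python3 -c "
from h import *
import cv2
plan(-84,-11,.13)
im=camera('wrist')
cv2.imwrite('pics/w2.png',cv2.convertScaleAbs(im[...,::-1],alpha=1.5))
"
```

```text
t 2.35 box [-83.6  -9.6] z 0.1806 F [-0.7 -0.2 -0.1]
shift [-0.14 -0.04  5.06] turn [-0.0008 -0.0002  0.0023]
```

View pics/w2.png

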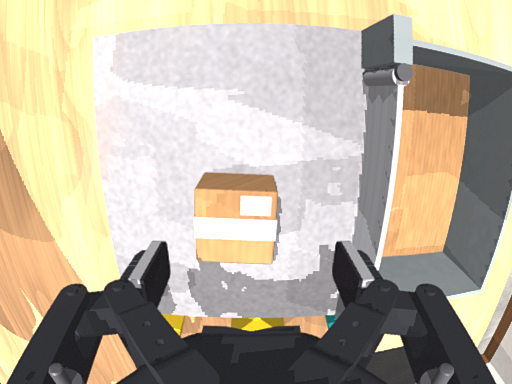

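apply_moves:
  moves:
    - [[-0.14,0,2.5,0,0,0,1],[-0.14,0,5,0,0,0,1],[-0.14,0,5,0,0,0,1],[-0.14,0,5,0,0,0,1]]

```text
time_s: 2.8
eef_pos: [0.5073, -0.01, 0.1319]
eef_rot: [0.001, 0.729, 0.684, 0.0]
wrist_force: [-0.3, 0.2, 1.2]
opening: 1.005
```

```bash
python3 -c "
from h import *
plan(-84,-11,.13)"
```

```text
t 2.8 box [-82.6 -11.2] z 0.1319 F [-0.3  0.2  1.2]
shift [ 0.02 -0.14  0.19] turn [0.0017 0.0003 0.0023]
```

apply_moves:
  moves:
    - [[0,0.4,0.3,0,0,0,1],[0,1,0.3,0,0,0,1],[0,1.6,0.3,0,0,0,1],[0,2.2,0.3,0,0,0,1],[0,2.8,0.3,0,0,0,1],[0,3.4,0.3,0,0,0,1],[0,4.0,0.3,0,0,0,1],[0,4.5,0.3,0,0,0,1]]

```text
time_s: 3.6
eef_pos: [0.5516, -0.0125, 0.1271]
eef_rot: [-0.0, 0.729, 0.685, -0.0]
wrist_force: [-1.7, 0.2, 2.7]
opening: 1.003
```

```bash
python3 -c "
from h import *
import cv2
plan(-39,-11,.13)
im=camera('wrist')
cv2.imwrite('pics/w3.png',cv2.convertScaleAbs(im[...,::-1],alpha=1.5))
"
```

```text
t 3.6 box [-38.2 -10.8] z 0.1271 F [-1.7  0.2  2.7]
shift [-0.02 -0.08 -0.29] turn [-0.0005 -0.0001  0.0024]
```

View pics/w3.png

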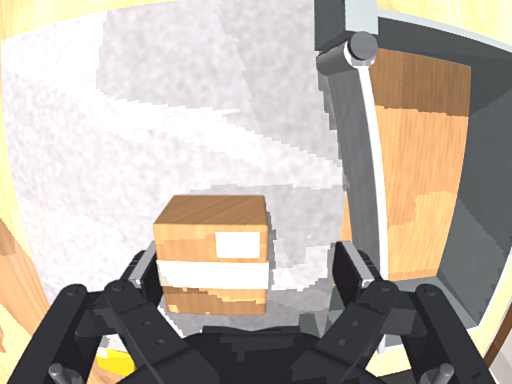

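apply_moves:
  moves:
    - [[0,0.6,0,0,0,0,1],[0,1.2,0,0,0,0,1],[0,1.8,0,0,0,0,1],[0,2.4,0,0,0,0,1],[0,3.0,0,0,0,0,1],[0,3.6,0,0,0,0,1],[0,4.2,0,0,0,0,1],[0,4.8,0,0,0,0,1]]

```text
time_s: 4.45
eef_pos: [0.5997, -0.0156, 0.1273]
eef_rot: [0.0, 0.729, 0.684, 0.0]
wrist_force: [-0.7, 0.5, -0.1]
opening: 0.999
```

```bash
python3 -c "
from h import *
import cv2
plan(48,-11,.13)
im=camera('wrist')
cv2.imwrite('pics/w4.png',cv2.convertScaleAbs(im[...,::-1],alpha=1.5))
"
```

```text
t 4.45 box [  9.9 -10.8] z 0.1273 F [-0.7  0.5 -0.1]
shift [-0.03  3.81 -0.27] turn [0.     0.     0.0023]
```

View pics/w4.png

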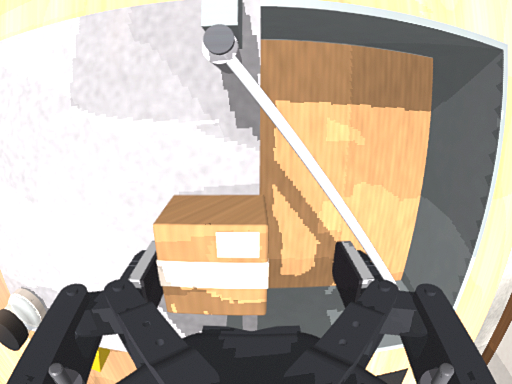

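apply_moves:
  moves:
    - [[0,0.5,0,0,0,0,1],[0,1.0,0,0,0,0,1],[0,1.5,0,0,0,0,1],[0,2.0,0,0,0,0,1],[0,2.4,0,0,0,0,1],[0,2.8,0,0,0,0,1],[0,2.8,0,0,0,0,1],[0,2.8,0,0,0,0,1]]

```text
time_s: 5.3
eef_pos: [0.6275, -0.0175, 0.1273]
eef_rot: [0.0, 0.729, 0.684, 0.0]
wrist_force: [-0.2, -0.2, 0.8]
opening: 0.998
```

```bash
python3 -c "
from h import *
import cv2
plan(48,-11,.13)
im=camera('wrist')
cv2.imwrite('pics/w5.png',cv2.convertScaleAbs(im[...,::-1],alpha=1.5))
"
```

```text
t 5.3 box [ 37.7 -10.9] z 0.1273 F [-0.2 -0.2  0.8]
shift [-0.02  1.03 -0.27] turn [0.0007 0.0002 0.0022]
```

View pics/w5.png

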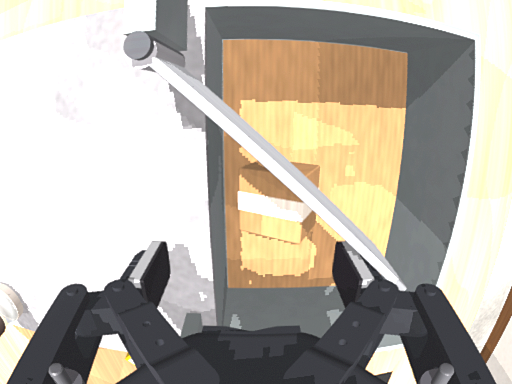

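The carton now lies in the bin. I'll back out with the finger still against the flap so it shuts gently.

apply_moves:
  moves:
    - [[0,-1.5,0,0,0,0,1],[0,-3,0,0,0,0,1],[0,-4.5,0,0,0,0,1],[0,-6,0,0,0,0,1],[0,-7.5,0,0,0,0,1],[0,-9,0,0,0,0,1],[0,-10.5,0,0,0,0,1],[0,-11.3,0,0,0,0,1]]

```text
time_s: 6.15
eef_pos: [0.5133, -0.01, 0.1273]
eef_rot: [-0.0, 0.729, 0.685, 0.0]
wrist_force: [-1.3, 0.0, -0.2]
opening: 0.998
```

apply_moves:
  moves:
    - [[0,0,0,0,0,0,1],[0,0,-3,0,0,0,1],[0,0,-7,0,0,0,1],[0,0,-11,0,0,0,1],[0,0,-14,0,0,0,1],[0,0,-14,0,0,0,1],[0,-3,-14,0,0,0,1],[0,-6,-14,0,0,0,1]]

```text
time_s: 6.95
eef_pos: [0.4542, -0.0065, 0.2666]
eef_rot: [-0.0, 0.729, 0.685, -0.0]
wrist_force: [-0.1, 0.1, 1.0]
opening: 1.0
```

```bash
python3 -c "
from h import *
import cv2
plan(-75,-11,.13)
im=camera('wrist');s=camera('side')
s=cv2.resize(s[130:370,140:360],None,fx=1.6,fy=1.6)
cv2.imwrite('pics/w6.png',cv2.convertScaleAbs(np.hstack([im[:,:448],s])[...,::-1],alpha=1.4))
"
```

```text
t 6.95 box [-135.8  -11.2] z 0.2666 F [-0.1  0.1  1. ]
shift [ 0.    6.09 13.66] turn [-0.0006 -0.0002  0.0024]
```

View pics/w6.png

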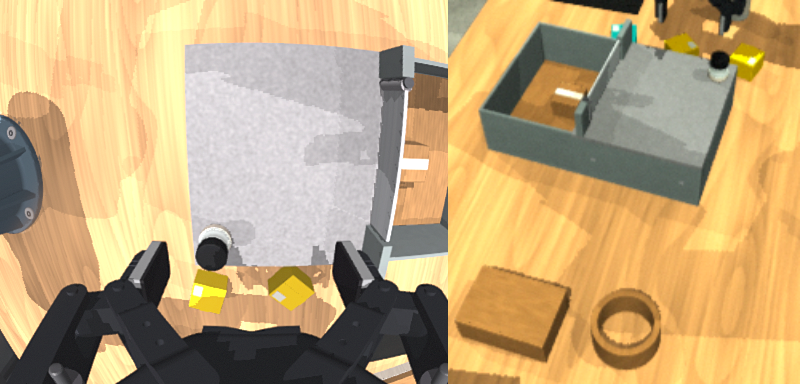

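The flap is shut at (395,160), the carton lies in the bin at (410,165), and the jar is still standing. The tape roll and flat carton haven't moved, and the gripper is clear.

```bash
python3 -c "
from bench import *
print(hand_in())"
```

```text
the job is handed in; nothing more can be done
None
```

The carton is in the bin, the flap is shut again, and the job was handed in at about 7 s of the 35 s allowed.

- **How it went:** I stood the open gripper on the deck with its fingers in line with the push, carton between them. In one straight push, the leading finger swung the flap open well before the carton reached it and held it there. The trailing finger slid the carton over the edge. I then backed out with the flap following the finger shut, and lifted clear.
- **Last checks:** The final wrist and side pictures show:
  - the carton lying in the bin and the flap shut;
  - the jar standing, and the tape roll and flat carton where they were;
  - the gripper well clear, at 0.27 m height.
- **Forces:** The wrist force readings I took stayed within a few newtons.
- **Not checked:** The spray bottle was outside the last picture. The arm passed well above it at the start and never came near it again.
- **Disagreements:** The top and side cameras differed by about 3 mm on the box's position and about 8 mm on the jar's. Neither affected the job.

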